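Drive a bearing cup square into a grinder housing

ROBOT

A 6-joint arm with a two-finger parallel gripper is mounted at the origin on the work surface. World frame = base frame: x ahead of the robot, y to its left, z up, the work surface at z = 0. Lengths are in m, angles in rad, forces in N, time in s.
With the tool pointing down it reaches from about 0.35 to 0.975 m from the base axis. Payload 4.9 kg.
Tool frame: the origin (TCP) lies at the very end of the fingers, on their centre line; the grasp point (between the pads) lies 19 mm behind it; x points along the fingers, y is the direction in which the jaws open and shut, and the axes are right-handed (so a half turn about x gives the same grasp; the last joint's range is limited). The gripper opens to 85 mm and grips with 20 to 120 N. Pads are 22 mm wide; open, the fingers measure 114 mm over their backs; the gripper's body (76 mm by 85 mm) begins 54 mm behind the grasp point. The pads swing forward as they close: fully open they stand 13 mm farther back than shut.
Start: joints at [-1.455, 0.053, 1.613, -0, 1.476, -0.119], TCP at [0.145, -0.608, 0.231] pointing down, gripper open.
Joint ranges: [-3.01, 3.01], [-1.01, 2.22], [0.06, 2.58], [-1.02, 4.17], [0.09, 2.62], [-3.14, 3.14]. Speed limits (rad/s): [2.57, 2.57, 3.14, 3.14, 3.14, 3.14].

INTERFACE

Orientations are given as a unit quaternion [w, x, y, z].
In Python, from plant import manip gives the robot as it stands.
- The arm moves only by the tool play_rows, never from a script. Its argument "plan" is a list of rows, each a list of 5 numbers: the shift along the tool's x, y, z in mm, then the turn about the tool's x in rad, then the closure, from -1 (fully open) to 1 (shut). A call has 1 to 8 rows; each row is the pose to reach, as a shift and turn from the pose commanded when the call began, along the tool's axes at that moment; what a row does not reach only later rows make up. A row lasts 1/8 s, in which the tool goes at most 62.5 mm and 10.7 degrees, less where a joint would pass 70% of its speed; a pose out of reach is approached as far as the arm can. A call with a gripper value outside its range is refused whole. The fingers move at their own pace and stop on an object; the grip force is fixed at half the most. Time passes only in rows, so rows that repeat a pose let the fingers close. It gives the time, the measured TCP pose, the force and the opening at its end, in the units of the state.
- manip.state(): the state, without advancing time (a new reading comes with each control period).
- manip.grab_frame(name): name is "scene" or "top"; returns a dict with "img" (384x512x3 uint8, red, green, blue), "range_z" (384x512 float32, m along the optical axis (not along the pixel's ray), 0 where there is no reading), "fx", "fy", "cx", "cy" (pixels), "k1" (the pictures are not rectified: a ray, as slopes to the right and down, at radius r is drawn at 1 + k1 r^2 times it, then the intrinsics apply), "origin" and "rotation" of the camera in the world. Camera axes: x right, y up, looking along -z (the intrinsics and any distortion apply to the point x, -y, -z); pixel columns grow to the right and rows downward; lengths in m; the calibration is good to about 2 mm. A picture is of the moment at which its call begins.
- manip.job_done(): hands the job in, once; it reports no verdict.
The state is a dict: "time": time; "joint_pos": joint angles; "joint_vel": joint speeds; "joint_efforts": joint torques, N m; "tool_pos": TCP position; "tool_rot": TCP orientation; "contact_force": force on the tool from outside, world axes, zero at the start; "ft_torque": the same for the moment, N m; "gripper_width": opening from 0.0 (shut) to 1.0 (fully open).
Only numpy, scipy, OpenCV 4.12 (cv2) and the standard library are available. Lean on these libraries where they do the work, as an engineer would, in place of code of your own. Each camera call takes 0.05 s, during which the arm holds its last target. There are 200 camera calls.

TASK

Take the orange-handled drift from its wooden block and use its nose to work the steel bearing cup down into the green grinder housing, alternately round the rim in small steps so that it never tips more than about 6 degrees, until it sits square and solid on the spacer hidden in the bore; feel for this, and finish with a steady push of about 25 N for half a second. Touch the cup only with the drift and never push it with more than 30 N. Then stand the drift upright in the hole of its block and let go; leave the blue tin, the screwdriver and the tray where they are.

Things in the scene. Friction and masses are not known exactly. Their poses are not given: they have to be found in the camera images.
- bore_mouth (a point): Centre of the bore's mouth, in the plane of the flat top face of the green housing, 90 mm above the bench; z up. The housing is fixed to the bench: round, 120 mm wide at the foot, 104 mm at the top face, with a motor box reaching 91 mm out on its +x side. The bore (55 mm) is open; six springy brass shoes just under its mouth grip the cup's skirt.
- cup_top (a point): Centre of the upper face of the steel bearing cup's flange; z is the cup's axis. Flange 66 mm in diameter, 7 mm thick; skirt below it 50 mm in diameter, 28 mm long; through hole 38 mm, so only the flange's ring, 19 to 33 mm from the axis, can be pressed. It starts square in the bore, this point 24 to 25 mm above bore_mouth.
- drift_mid (a point): Middle of the drift, half-way up on its axis; z towards the handle's end. Round bar 135 mm long, 90 g: 20 mm in diameter from 36 mm above the foot to the top (orange above 55 mm, white below), nose 14 mm in diameter over the lowest 30 mm, ending in a flat foot 9 mm wide. It stands nose down in the block's hole, its foot 10 mm above the bench.
- drift_foot (a point): Centre of the drift's foot, the end of its white nose, 67.5 mm below drift_mid along its axis; z towards the handle.
- stand_hole (a point): Centre of the mouth of the hole in the wooden block, in its top face, 45 mm above the bench. The block is 90 x 90 x 45 mm, fixed; the hole is 28 mm wide and 35 mm deep. The block and the blue tin may have changed sides.
- tin_mid (a point): Middle of the blue tin (can 66 mm in diameter, 85 mm tall), a bystander.
- screwdriver: Screwdriver with a yellow handle lying on the bench, a bystander; origin at the middle of its underside.
- tray: Shallow open steel tray, 100 x 140 x 25 mm, a bystander; origin under its centre.
- cup: The bearing cup, 120 g; origin on its axis at the flange's underside. Friction holds it where it is left. Pressing one side with some 4 to 13 N makes that side sink while the opposite side about stays, so the cup tips. The skirt lands on a hidden spacer whose height differs each time: home, the flange is still 1.5 to 12.5 mm above the housing. There it is rigid and the force rises at once.
- drift: The drift; origin at the centre of its foot, z towards the handle.

How it is judged:
By the outcome, as a careful person would: the job done as asked, in the order asked, and still so for the second after the job is handed in, with the robot touching nothing.
It also fails if it takes over 72 s, if anything falls off the work surface, if the arm or the gripper's body presses on something with over 40 N, if the wrist force passes 120 N, or if a joint passes its speed limit or range.

## Working session

There is one attempt and no reset: what is moved stays moved. The work goes in short steps, Python scripts to look and compute and a tool call to move; the robot and the scene stay as the last step left them, time stands still between calls to the robot, and variables do not carry over. Pictures are saved under pics/ and viewed, about 8 in all and at most 12, crops included, and the job is handed in when it is done.

Besides the shell and the picture viewer there is one more tool, called after ">>>" by a JSON object that holds its "method" and its "body". play_rows: Moves the arm, as the interface text tells. Its arguments: {"type":"object","properties":{"plan":{"type":"array"}},"required":["plan"]}

```bash
mkdir -p pics; ls; cat > h.py <<'E'
import numpy as np, cv2
from plant import manip
def cloud(f):
    h,w=f["range_z"].shape
    u,v=np.meshgrid(np.arange(w),np.arange(h))
    K=np.array([[f["fx"],0,f["cx"]],[0,f["fy"],f["cy"]],[0,0,1.]])
    p=np.stack([u,v],-1).reshape(-1,1,2).astype(float)
    n=cv2.undistortPointsIter(p,K,np.array([f["k1"],0,0,0,0.]),None,None,(3,50,1e-10)).reshape(h,w,2)
    z=f["range_z"]
    c=np.stack([n[...,0]*z,-n[...,1]*z,-z],-1)
    P=c@np.array(f["rotation"]).T+np.array(f["origin"])
    P[z<=0]=np.nan
    return P
def save(f,n,crop=None,s=1):
    im=f["img"][...,::-1]
    if crop: im=im[crop[1]:crop[3],crop[0]:crop[2]]
    cv2.imwrite(f"pics/{n}.png",cv2.resize(im,None,fx=s,fy=s))
E
python3 - <<'E'
from h import *
s=manip.state();print(s)
a=[]
for n in("scene","top"):
    f=manip.grab_frame(n);np.savez(f"{n}0.npz",P=cloud(f),img=f["img"]);a.append(f["img"])
    print(n,f["fx"],f["cx"],f["cy"],f["k1"],f["origin"],np.round(f["rotation"],3).tolist())
cv2.imwrite("pics/a.png",cv2.resize(np.hstack(a)[...,::-1],(800,300)))
for n,i in zip("st",a): cv2.imwrite(f"pics/{n}0.png",i[...,::-1])
E
```

```text
pics
{'time': 0.0, 'joint_pos': array([-1.45499611e+00,  5.33897155e-02,  1.61429941e+00,  3.12511566e-05,
        1.47602776e+00, -1.18968079e-01]), 'joint_vel': array([ 0.0003249 , -0.00071798, -0.00157315, -0.00055017, -0.00037577,
       -0.00021909]), 'joint_efforts': array([ 3.41464411e-04, -3.93683374e+01, -3.70175314e+01, -4.83880319e-05,
        7.17724470e-03, -1.06565658e-06]), 'tool_pos': array([ 0.14534078, -0.60721584,  0.23003943]), 'tool_rot': array([ 0.08206053,  0.70225266,  0.08356256, -0.70222829]), 'contact_force': array([0.29869495, 0.0310723 , 0.29719537]), 'ft_torque': array([ 0.00681092, -0.01173005, -0.01996138]), 'gripper_width': 0.9989275292946}Traceback (most recent call last):
  File "<stdin>", line 5, in <module>
  File "h.py", line 11, in cloud
    P=c@np.array(f["rotation"]).T+np.array(f["origin"])
      ~^~~~~~~~~~~~~~~~~~~~~~~~~~
ValueError: matmul: Input operand 1 has a mismatch in its core dimension 0, with gufunc signature (n?,k),(k,m?)->(n?,m?) (size 4 is different from 3)
```

Rotation is a quaternion.

```bash
sed -i 's/np.array(f\["rotation"\]).T/Rq(f["rotation"]).T/' h.py; cat >> h.py <<'E'
from scipy.spatial.transform import Rotation
def Rq(q): return Rotation.from_quat(np.asarray(q)[[1,2,3,0]]).as_matrix()
E
python3 - <<'E'
from h import *
for n in("scene","top"):
    f=manip.grab_frame(n);np.savez(f"{n}0.npz",P=cloud(f),img=f["img"]);save(f,n+"0",None,1.5)
    print(n,f["fx"],f["cx"],f["cy"],f["k1"],f["origin"],f["rotation"])
print(Rq(manip.state()["tool_rot"]).round(3))
E
```

```text
scene 378.69858180828356 253.7017950261083 191.39093024799698 -0.12753129250661932 [ 1.18309867 -0.23249929  0.65150842] [0.76550865 0.33393825 0.22740183 0.50076957]
top 365.19053827932 253.71254735777703 193.97039047731457 -0.08582517430511685 [0.49103864 0.00762165 0.89969579] [ 0.7095815   0.05119813 -0.05494967 -0.7006093 ]
[[-0.     0.233 -0.973]
 [ 0.002 -0.973 -0.233]
 [-1.    -0.002 -0.   ]]
```

View pics/scene0.png

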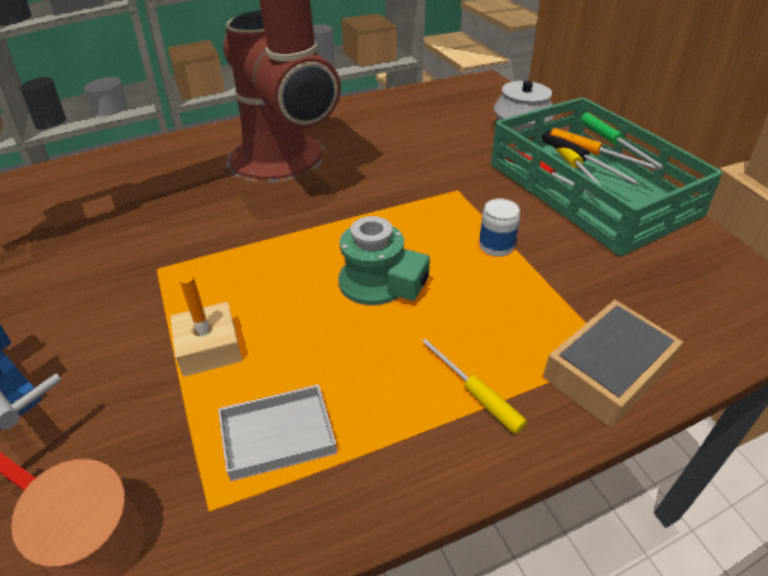

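View pics/top0.png

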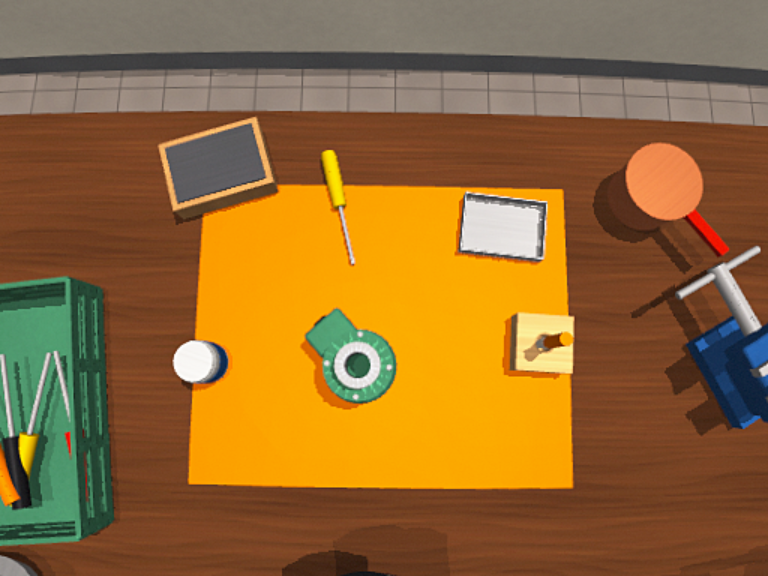

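The scene view shows the drift in the block at (200,320), the housing with its cup at (372,240) and the tin at (500,228). In the top view the cup is at (357,365), the drift at (540–570,340), and the motor box points toward the upper left.

```bash
python3 - <<'E'
from h import *
for n in("top","scene"):
    d=np.load(n+"0.npz");P=d["P"];im=d["img"];hsv=cv2.cvtColor(im,cv2.COLOR_RGB2HSV)
    X,Y,Z=P[...,0],P[...,1],P[...,2];H,S,V=[hsv[...,i].astype(int) for i in range(3)]
    box=(X>.3)&(X<.8)&(Y>-.4)&(Y<.4)
    mat=box&(abs(Z)<.01);print(n,"mat z",np.median(Z[mat]))
    # cup flange
    m=box&(Z>.105)&(Z<.125)&(S<60)&(abs(Y)<.15)
    if m.sum()>10:
        q=P[m];hull=cv2.minEnclosingCircle(q[:,:2].astype(np.float32))
        A=np.c_[q[:,:2]-q[:,:2].mean(0),np.ones(len(q))];pl=np.linalg.lstsq(A,q[:,2],rcond=None)[0]
        print("cup",m.sum(),hull,np.median(q[:,2]),"plane",pl.round(3))
    m=box&(Z>.08)&(Z<.1)&(H>60)&(H<90)&(S>80)
    q=P[m];print("housing top",m.sum(),np.median(q[:,2]),cv2.minEnclosingCircle(q[:,:2].astype(np.float32)))
    m=box&(Z>.037)&(Z<.053)&(Y<-.1)&(V>120)&(S<170)
    q=P[m];print("block",m.sum(),np.median(q[:,2]),cv2.minAreaRect(q[:,:2].astype(np.float32)))
    m=box&(Z>.062)&(Z<.16)&(Y<-.12)
    q=P[m]
    print("drift n",len(q))
    for a in np.arange(.06,.16,.012):
        k=q[(q[:,2]>=a)&(q[:,2]<a+.012)]
        if len(k)>2: print(round(a,3),len(k),np.median(k,0).round(4),k.min(0).round(4),k.max(0).round(4))
    m=box&(Z>.07)&(Y>.12);q=P[m];print("tin",np.median(q,0))
    m=box&(Z>.035)&(Z<.075)&(H>60)&(H<90)&(S>80);q=P[m];print("motor",np.median(q,0))
E
```

```text
top mat z -0.0009318792445133228
cup 506 ((0.5045933723449707, 0.0373808927834034), 0.03325028344988823) 0.11289137630628887 plane [0.001 0.001 0.113]
housing top 895 0.08834773172918475 ((0.504561722278595, 0.0374017059803009), 0.052668727934360504)
block 1224 0.04307715096556941 ((0.5425027012825012, -0.255307674407959), (0.0914807990193367, 0.09073945879936218), 86.56512451171875)
drift n 281
0.06 40 [ 0.7755 -0.3919  0.0671] [ 0.5344 -0.3995  0.0624] [ 0.799 -0.244  0.072]
0.072 59 [ 0.7766 -0.3919  0.0826] [ 0.5337 -0.3999  0.0727] [ 0.7989 -0.2441  0.084 ]
0.084 48 [ 0.778  -0.3932  0.0856] [ 0.5331 -0.3998  0.084 ] [ 0.7987 -0.2447  0.0951]
0.096 16 [ 0.5404 -0.2463  0.1016] [ 0.5326 -0.2542  0.0977] [ 0.5504 -0.2443  0.1063]
0.108 16 [ 0.5418 -0.2468  0.1138] [ 0.5342 -0.2508  0.1081] [ 0.5515 -0.2455  0.1197]
0.12 17 [ 0.5401 -0.2464  0.1258] [ 0.5334 -0.2521  0.1205] [ 0.5507 -0.245   0.132 ]
0.132 70 [ 0.5423 -0.2533  0.1422] [ 0.5328 -0.2639  0.132 ] [ 0.5518 -0.2456  0.1439]
0.144 15 [ 0.5432 -0.2564  0.1449] [ 0.5327 -0.261   0.1441] [ 0.5474 -0.2477  0.1459]
tin [0.504
[... 552 characters left out ...]
71  0.0716]
0.072 55 [ 0.5519 -0.2611  0.0809] [ 0.5407 -0.3981  0.0721] [ 0.7994 -0.2472  0.0839]
0.084 142 [ 0.7795 -0.3923  0.0857] [ 0.5411 -0.3999  0.084 ] [ 0.7995 -0.2473  0.0958]
0.096 41 [ 0.5501 -0.2572  0.1018] [ 0.5413 -0.2676  0.0965] [ 0.5529 -0.247   0.1079]
0.108 46 [ 0.5503 -0.257   0.1137] [ 0.5412 -0.2676  0.1081] [ 0.5529 -0.2471  0.1198]
0.12 45 [ 0.55   -0.2573  0.1263] [ 0.5424 -0.2674  0.12  ] [ 0.5527 -0.2472  0.1312]
0.132 48 [ 0.5497 -0.2568  0.1385] [ 0.5409 -0.2675  0.1321] [ 0.5525 -0.2476  0.144 ]
0.144 45 [ 0.5428 -0.2582  0.145 ] [ 0.5331 -0.2674  0.144 ] [ 0.5534 -0.2488  0.1466]
tin [0.51353142 0.27613297 0.08447292]
motor [0.5504762  0.05423173 0.06126231]
```

```bash
cat >> h.py <<'E'
def go(t):
    s=manip.state();print("dx,dy,dz mm",(Rq(s["tool_rot"]).T@(np.array(t)-s["tool_pos"])*1000).round(2),"t",round(s["time"],2),"w",round(s["gripper_width"],3),"F",s["contact_force"].round(1))
E
python3 - <<'E'
from h import *
P=np.load("top0.npz")["P"].reshape(-1,3)
a=np.array([.145,-.607]);b=np.array([.5425,-.256]);u=(b-a)/np.linalg.norm(b-a)
r=P[:,:2]-a;t=r@u;w=r@[-u[1],u[0]]
for k in np.arange(0,.55,.05):
    m=(t>=k)&(t<k+.05)&(abs(w)<.09);print(round(k,2),m.sum(),np.nanmax(P[m,2]) if m.any() else None)
go((.5425,-.256,.22));go((.5425,-.256,.091))
E
```

```text
0.0 598 0.002722171499008441
0.05 1104 0.003321191127678591
0.1 1374 0.00390838961683726
0.15 1406 0.004221200992381768
0.2 1426 0.0034533305351784893
0.25 1439 0.002243926419249309
0.3 1449 0.0029968249233027766
0.35 1441 0.004434894500814246
0.4 1449 0.0032931771930031495
0.45 1328 0.04742842137478376
0.5 1450 0.14594056352496332
dx,dy,dz mm [  10.79 -249.35 -468.02] t 0.15 w 1.004 F [-0.3  0.6 -0.2]
dx,dy,dz mm [ 139.79 -249.15 -468.  ] t 0.15 w 1.004 F [-0.3  0.6 -0.2]
```

Path is clear. Move above the drift.

>>> {"method": "play_rows", "body": {"plan": [[10,-30,-55,0,-1],[10,-60,-112,0,-1],[10,-90,-168,0,-1],[10,-120,-224,0,-1],[10,-150,-280,0,-1],[10,-180,-336,0,-1],[10,-210,-392,0,-1],[10,-249,-468,0,-1]]}}

```text
time: 1.15
tool_pos: [0.5204, -0.2753, 0.2211]
tool_rot: [-0.083, -0.702, -0.083, 0.702]
contact_force: [0.2, -0.7, 0.5]
gripper_width: 0.999
```

```bash
python3 - <<'E'
from h import *
go((.5425,-.256,.091))
E
```

```text
dx,dy,dz mm [130.13 -13.59 -26.01] t 1.15 w 0.999 F [ 0.2 -0.7  0.5]
```

>>> {"method": "play_rows", "body": {"plan": [[0,-1,-2,0,-1],[0,-1,-2,0,-1],[0,-1,-2,0,-1]]}}

```text
time: 1.52
tool_pos: [0.52, -0.2764, 0.2211]
tool_rot: [-0.082, -0.702, -0.082, 0.702]
contact_force: [-0.5, -0.9, 0.7]
gripper_width: 1.0
```

```bash
python3 - <<'E'
from h import *
go((.5425,-.256,.091))
for n in ("top","scene"):
    f=manip.grab_frame(n);P=cloud(f)
    X,Y,Z=P[...,0],P[...,1],P[...,2];hsv=cv2.cvtColor(f["img"],cv2.COLOR_RGB2HSV)
    m=(Z>.075)&(Z<.14)&(abs(X-.54)<.05)&(abs(Y+.255)<.05);q=P[m]
    print(n,m.sum(),[ (q[:,i].min().round(4),q[:,i].max().round(4)) for i in (0,1)] if m.any() else 0)
save(f,"near",(100,150,200,250),5)
E
```

```text
dx,dy,dz mm [130.11 -14.69 -26.65] t 1.52 w 1.0 F [-0.5 -0.9  0.7]
top 90 [(np.float64(0.5326), np.float64(0.5517)), (np.float64(-0.2605), np.float64(-0.2444))]
scene 234 [(np.float64(0.5411), np.float64(0.5545)), (np.float64(-0.2676), np.float64(-0.247))]
```

>>> {"method": "play_rows", "body": {"plan": [[0,-14.7,-26.6,0,-1],[0,-14.7,-26.6,0,-1],[50,-14.7,-26.6,0,-1],[100,-14.7,-26.6,0,-1],[130,-14.7,-26.6,0,-1],[130,-14.7,-26.6,0,-1]]}}

```text
time: 2.38
tool_pos: [0.5405, -0.2546, 0.088]
tool_rot: [-0.081, -0.7, -0.084, 0.704]
contact_force: [0.5, 0.4, -0.1]
gripper_width: 0.998
```

```bash
python3 - <<'E'
from h import *
go((.5425,-.256,.091))
E
```

```text
dx,dy,dz mm [-2.99  1.78 -1.6 ] t 2.38 w 0.998 F [ 0.5  0.4 -0.1]
```

>>> {"method": "play_rows", "body": {"plan": [[0,0,0,0,0.2],[0,0,0,0,1],[0,0,0,0,1],[0,0,0,0,1],[0,0,0,0,1],[0,0,0,0,1]]}}

```text
time: 3.12
tool_pos: [0.544, -0.2553, 0.0926]
tool_rot: [0.083, 0.703, 0.083, -0.702]
contact_force: [-0.5, 1.8, 5.7]
gripper_width: 0.221
```

```bash
python3 - <<'E'
from h import *
go((.5425,-.256,.091))
E
```

```text
dx,dy,dz mm [1.61 0.31 1.67] t 3.12 w 0.221 F [-0.5  1.8  5.7]
```

>>> {"method": "play_rows", "body": {"plan": [[-40,0,0,0,1],[-80,0,0,0,1],[-110,0,0,0,1],[-110,0,0,0,1],[-110,0,0,0,1]]}}

```text
time: 3.75
tool_pos: [0.5425, -0.2545, 0.1991]
tool_rot: [-0.082, -0.701, -0.083, 0.703]
contact_force: [0.0, 0.3, -1.0]
gripper_width: 0.217
```

```bash
cat >> h.py <<'E'
def drift():
    "axis of drift in gripper, each camera: centre per height slice"
    s=manip.state();tp=s["tool_pos"]
    for n in ("top","scene"):
        f=manip.grab_frame(n);P=cloud(f)
        d=P-tp; m=(np.hypot(d[...,0],d[...,1])<.035)&(d[...,2]<-.012)&(d[...,2]>-.13)
        c=np.array(f["origin"])
        for a in np.arange(-.10,-.01,.015):
            k=P[m&(d[...,2]>=a)&(d[...,2]<a+.015)]
            if len(k)<6: continue
            v=k[:,:2].mean(0)-c[:2];v/=np.linalg.norm(v);w=np.array([-v[1],v[0]])
            r=(k[:,:2]-tp[:2])@w;dep=(k[:,:2]-tp[:2])@v
            print(n,"dz",round(a+.0075,3),len(k),"side",w.round(2),((r.min()+r.max())/2*1000).round(1),"width",(np.ptp(r)*1000).round(1),"near",(dep.min()*1000).round(1),v.round(2))
        if m.any(): print(n,"zmin rel",np.percentile(d[m][:,2],[0,1,3]).round(4))
    return f
E
python3 - <<'E'
from h import *
go((.5046,.036,.25))
f=drift();save(f,"held",(60,100,240,235),4)
E
```

```text
dx,dy,dz mm [ -50.34 -291.44  -30.59] t 3.75 w 0.217 F [ 0.   0.3 -1. ]
scene dz -0.078 34 side [ 0.04 -1.  ] 1.6 width 13.7 near -5.6 [-1.   -0.04]
scene dz -0.062 38 side [ 0.04 -1.  ] 1.7 width 13.7 near -5.6 [-1.   -0.04]
scene dz -0.048 43 side [ 0.04 -1.  ] 1.6 width 19.1 near -8.4 [-1.   -0.04]
scene dz -0.033 57 side [ 0.04 -1.  ] 1.4 width 18.4 near -9.4 [-1.   -0.04]
scene dz -0.018 50 side [ 0.04 -1.  ] 1.3 width 18.8 near -8.5 [-1.   -0.04]
scene zmin rel [-0.082  -0.0805 -0.0795]
```

View pics/held.png

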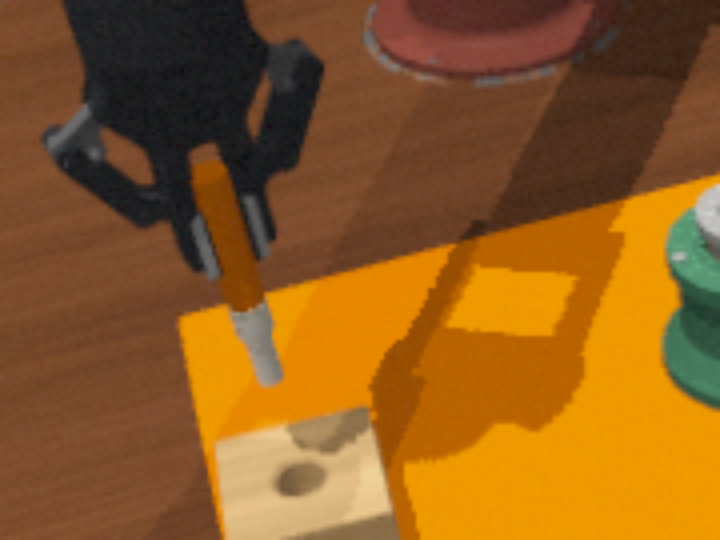

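The drift is held upright (nose at (268,380) in the crop), and its foot is about 81.5 mm below the TCP. Next I move it over the cup, aiming for point A, 26 mm from the centre along tool +y.

>>> {"method": "play_rows", "body": {"plan": [[-50,-20,-2,0,1],[-50,-65,-8,0,1],[-50,-115,-14,0,1],[-50,-165,-20,0,1],[-50,-215,-26,0,1],[-50,-250,-30,0,1],[-50,-265.5,-31.6,0,1],[-50,-265.5,-31.6,0,1]]}}

```text
time: 4.85
tool_pos: [0.512, 0.0108, 0.2503]
tool_rot: [-0.083, -0.702, -0.083, 0.703]
contact_force: [0.3, 0.5, -1.1]
gripper_width: 0.218
```

>>> {"method": "play_rows", "body": {"plan": [[0,0,0,0,1],[0,0,0,0,1]]}}

```text
time: 5.1
tool_pos: [0.5125, 0.0095, 0.2511]
tool_rot: [-0.082, -0.702, -0.082, 0.702]
contact_force: [0.0, -0.3, -0.7]
gripper_width: 0.219
```

```bash
python3 - <<'E'
from h import *
R=Rq(manip.state()["tool_rot"]);c=np.array([.5057,.0364,.200]);print(R.round(3).tolist())
go(c+R@[0,.026,0])
f=drift();save(f,"over",(190,80,310,220),5)
P=cloud(f);X,Y,Z=P[...,0],P[...,1],P[...,2];S=cv2.cvtColor(f["img"],cv2.COLOR_RGB2HSV)[...,1]
E
```

```text
[[-0.0, 0.231, -0.973], [-0.0, -0.973, -0.231], [-1.0, 0.0, 0.0]]
dx,dy,dz mm [51.14 -1.79  0.37] t 5.1 w 0.219 F [ 0.  -0.3 -0.7]
scene dz -0.078 24 side [-0.34 -0.94] 2.5 width 11.6 near -5.7 [-0.94  0.34]
scene dz -0.062 36 side [-0.33 -0.94] 3.0 width 13.5 near -7.5 [-0.94  0.33]
scene dz -0.048 39 side [-0.34 -0.94] 2.3 width 17.8 near -8.7 [-0.94  0.34]
scene dz -0.033 56 side [-0.33 -0.94] 3.0 width 19.5 near -8.9 [-0.94  0.33]
scene dz -0.018 47 side [-0.33 -0.94] 3.3 width 17.6 near -9.7 [-0.94  0.33]
scene zmin rel [-0.0836 -0.0801 -0.0778]
```

View pics/over.png

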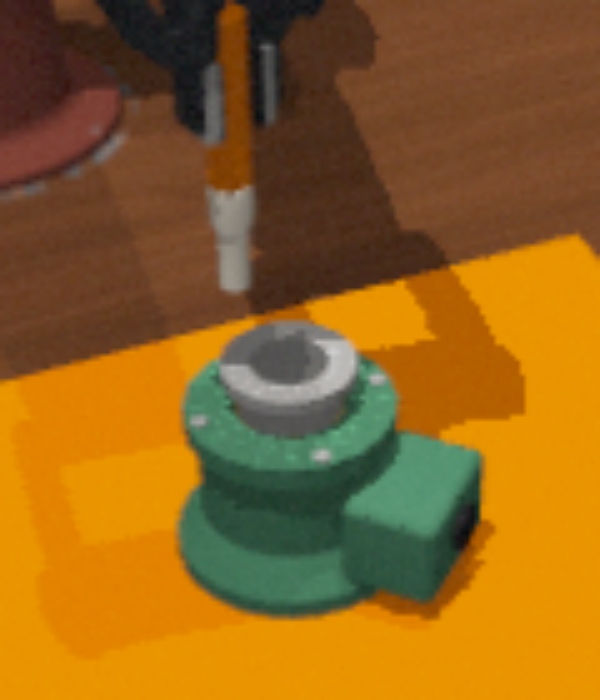

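The foot is at (235,290) in the crop, above the near (−y) side of the cup's rim. I descend to about 3 mm above it, then feel for contact.

>>> {"method": "play_rows", "body": {"plan": [[15,-1.8,0.3,0,1],[32,-1.8,0.3,0,1],[45,-1.8,0.3,0,1],[51,-1.8,0.3,0,1],[51,-1.8,0.3,0,1]]}}

```text
time: 5.82
tool_pos: [0.5113, 0.0123, 0.1995]
tool_rot: [-0.083, -0.702, -0.083, 0.703]
contact_force: [0.4, -0.1, -1.0]
gripper_width: 0.22
```

>>> {"method": "play_rows", "body": {"plan": [[1,0,0,0,1],[2,0,0,0,1],[2,0,0,0,1]]}}

```text
time: 6.2
tool_pos: [0.5118, 0.0122, 0.1986]
tool_rot: [0.083, 0.702, 0.083, -0.702]
contact_force: [-0.7, 0.0, -1.4]
gripper_width: 0.217
```

>>> {"method": "play_rows", "body": {"plan": [[1,0,0,0,1],[1,0,0,0,1]]}}

```text
time: 6.45
tool_pos: [0.5116, 0.0122, 0.1972]
tool_rot: [-0.083, -0.702, -0.083, 0.702]
contact_force: [-0.0, 0.4, -1.0]
gripper_width: 0.217
```

>>> {"method": "play_rows", "body": {"plan": [[1,0,0,0,1],[1,0,0,0,1]]}}

```text
time: 6.7
tool_pos: [0.5119, 0.0122, 0.197]
tool_rot: [0.083, 0.702, 0.083, -0.702]
contact_force: [-1.3, 0.7, 3.3]
gripper_width: 0.219
```

>>> {"method": "play_rows", "body": {"plan": [[1,0,0,0,1],[1,0,0,0,1]]}}

```text
time: 6.95
tool_pos: [0.5122, 0.012, 0.1965]
tool_rot: [0.083, 0.703, 0.083, -0.702]
contact_force: [-1.2, -0.9, 3.9]
gripper_width: 0.216
```

>>> {"method": "play_rows", "body": {"plan": [[1,0,0,0,1],[1,0,0,0,1]]}}

```text
time: 7.2
tool_pos: [0.5124, 0.0118, 0.1958]
tool_rot: [0.083, 0.703, 0.082, -0.701]
contact_force: [-0.2, -1.0, 6.4]
gripper_width: 0.224
```

>>> {"method": "play_rows", "body": {"plan": [[-8,0,0,0,1],[-8,-26,0,0,1],[-8,-52,0,0,1],[-8,-52,0,0,1],[-4,-52,0,0,1],[-2,-52,0,0,1],[-1,-52,0,0,1],[-1,-52,0,0,1]]}}

```text
time: 8.2
tool_pos: [0.4999, 0.0626, 0.1964]
tool_rot: [0.082, 0.703, 0.083, -0.702]
contact_force: [-2.2, 0.7, 5.9]
gripper_width: 0.218
```

>>> {"method": "play_rows", "body": {"plan": [[1,0,0,0,1],[2,0,0,0,1],[2,0,0,0,1]]}}

```text
time: 8.57
tool_pos: [0.5002, 0.063, 0.1949]
tool_rot: [0.082, 0.703, 0.083, -0.702]
contact_force: [-1.8, 2.5, 7.6]
gripper_width: 0.223
```

>>> {"method": "play_rows", "body": {"plan": [[1,0,0,0,1],[1,0,0,0,1]]}}

```text
time: 8.82
tool_pos: [0.5003, 0.0632, 0.1942]
tool_rot: [0.082, 0.703, 0.083, -0.702]
contact_force: [-2.7, 3.2, 8.2]
gripper_width: 0.216
```

>>> {"method": "play_rows", "body": {"plan": [[-9,0,0,0,1],[-9,26,0,0,1],[-9,52,0,0,1],[-9,52,0,0,1],[-4,52,0,0,1],[-1,52,0,0,1],[1,52,0,0,1],[1,52,0,0,1]]}}

```text
time: 9.82
tool_pos: [0.5124, 0.0118, 0.1932]
tool_rot: [0.084, 0.703, 0.082, -0.701]
contact_force: [-0.6, -2.8, 6.6]
gripper_width: 0.218
```

>>> {"method": "play_rows", "body": {"plan": [[1,0,0,0,1],[1,0,0,0,1]]}}

```text
time: 10.07
tool_pos: [0.5126, 0.0117, 0.1927]
tool_rot: [0.084, 0.703, 0.082, -0.701]
contact_force: [-0.9, -3.1, 8.4]
gripper_width: 0.212
```

>>> {"method": "play_rows", "body": {"plan": [[-9,0,0,0,1],[-9,-13,13,0,1],[-9,-26,26,0,1],[-9,-26,26,0,1],[-4,-26,26,0,1],[-1,-26,26,0,1],[1,-26,26,0,1],[1,-26,26,0,1]]}}

```text
time: 11.08
tool_pos: [0.4804, 0.0312, 0.1907]
tool_rot: [-0.083, -0.702, -0.083, 0.703]
contact_force: [-4.0, 0.7, 7.8]
gripper_width: 0.215
```

>>> {"method": "play_rows", "body": {"plan": [[-9,0,0,0,1],[-9,0,-26,0,1],[-9,0,-52,0,1],[-9,0,-52,0,1],[-4,0,-52,0,1],[-1,0,-52,0,1],[1,0,-52,0,1],[1,0,-52,0,1]]}}

```text
time: 12.08
tool_pos: [0.5317, 0.0436, 0.1902]
tool_rot: [0.083, 0.704, 0.083, -0.701]
contact_force: [2.0, 0.7, 4.8]
gripper_width: 0.217
```

```bash
cat >> h.py <<'E'
def ring(r0=.020,r1=.033):
    for n in ("top","scene"):
        f=manip.grab_frame(n);P=cloud(f);S=cv2.cvtColor(f["img"],cv2.COLOR_RGB2HSV)[...,1]
        c=np.array([.5046,.0373] if n=="top" else [.5047,.0349])
        d=P[...,:2]-c;r=np.hypot(d[...,0],d[...,1]);m=(r>r0)&(r<r1)&(P[...,2]>.092)&(P[...,2]<.118)&(S<70)
        q=P[m]
        if len(q)<20: print(n,len(q));continue
        A=np.c_[q[:,:2]-c,np.ones(len(q))];k=np.ones(len(q),bool)
        for _ in range(5):
            p=np.linalg.lstsq(A[k],q[k,2],rcond=None)[0];e=abs(A@p-q[:,2]);k=e<.003
        print(n,k.sum(),"top z",p[2].round(4),"tilt deg x,y",np.degrees(p[:2]).round(2))
    return f
E
python3 - <<'E'
from h import *
go((.5,0,.19)); ring(); f=drift(); save(f,"press1",(190,80,310,220),5)
E
```

```text
dx,dy,dz mm [4.000e-02 3.504e+01 4.099e+01] t 12.07 w 0.217 F [2.  0.7 4.8]
top 157 top z 0.1066 tilt deg x,y [-1.04 -0.33]
scene 189 top z 0.1074 tilt deg x,y [-1.6 -0.5]
scene dz -0.092 110 side [-0.38 -0.92] 1.7 width 64.8 near -27.9 [-0.92  0.38]
scene dz -0.078 103 side [-0.38 -0.93] 10.9 width 45.6 near -12.7 [-0.93  0.38]
scene dz -0.062 29 side [-0.39 -0.92] 2.8 width 13.9 near -7.3 [-0.92  0.39]
scene dz -0.048 38 side [-0.39 -0.92] 2.6 width 18.3 near -9.7 [-0.92  0.39]
scene dz -0.033 49 side [-0.39 -0.92] 2.5 width 18.3 near -10.6 [-0.92  0.39]
scene dz -0.018 41 side [-0.39 -0.92] 2.3 width 18.0 near -9.3 [-0.92  0.39]
scene zmin rel [-0.1298 -0.1289 -0.1276]
```

>>> {"method": "play_rows", "body": {"plan": [[-9,0,0,0,1],[-9,13,13,0,1],[-9,26,26,0,1],[-9,26,26,0,1],[-4,26,26,0,1],[-1,26,26,0,1],[1,26,26,0,1],[1,26,26,0,1]]}}

```text
time: 13.28
tool_pos: [0.5124, 0.0119, 0.189]
tool_rot: [0.084, 0.703, 0.082, -0.702]
contact_force: [-2.0, -1.0, 5.9]
gripper_width: 0.218
```

>>> {"method": "play_rows", "body": {"plan": [[-9,0,0,0,1],[-9,-26,0,0,1],[-9,-52,0,0,1],[-9,-52,0,0,1],[-4,-52,0,0,1],[-1,-52,0,0,1],[1,-52,0,0,1],[1,-52,0,0,1]]}}

```text
time: 14.28
tool_pos: [0.5001, 0.0631, 0.1877]
tool_rot: [0.082, 0.703, 0.083, -0.702]
contact_force: [-2.5, 3.2, 6.2]
gripper_width: 0.219
```

>>> {"method": "play_rows", "body": {"plan": [[-9,0,0,0,1],[-9,13,13,0,1],[-9,26,26,0,1],[-9,26,26,0,1],[-4,26,26,0,1],[-1,26,26,0,1],[1,26,26,0,1],[1,26,26,0,1]]}}

```text
time: 15.28
tool_pos: [0.4803, 0.0315, 0.1866]
tool_rot: [-0.083, -0.702, -0.083, 0.702]
contact_force: [-2.6, -1.0, 7.0]
gripper_width: 0.216
```

>>> {"method": "play_rows", "body": {"plan": [[-9,0,0,0,1],[-9,0,-26,0,1],[-9,0,-52,0,1],[-9,0,-52,0,1],[-4,0,-52,0,1],[-1,0,-52,0,1],[0.5,0,-52,0,1],[0.5,0,-52,0,1]]}}

```text
time: 16.27
tool_pos: [0.5312, 0.0436, 0.1863]
tool_rot: [0.083, 0.703, 0.083, -0.701]
contact_force: [-0.7, 0.2, 4.4]
gripper_width: 0.218
```

```bash
python3 - <<'E'
from h import *
go((.5057,.0368,.185)); ring()
E
```

```text
dx,dy,dz mm [ 1.23  0.68 26.36] t 16.27 w 0.218 F [-0.7  0.2  4.4]
top 156 top z 0.1024 tilt deg x,y [-0.88  0.02]
scene 198 top z 0.1034 tilt deg x,y [-1.19 -0.55]
```

>>> {"method": "play_rows", "body": {"plan": [[-9,0,0,0,1],[-9,13,13,0,1],[-9,26,26,0,1],[-9,26,26,0,1],[-4,26,26,0,1],[-1,26,26,0,1],[1,26,26,0,1],[1,26,26,0,1]]}}

```text
time: 17.38
tool_pos: [0.5122, 0.012, 0.1852]
tool_rot: [0.084, 0.702, 0.082, -0.702]
contact_force: [-1.3, -0.5, 5.3]
gripper_width: 0.217
```

>>> {"method": "play_rows", "body": {"plan": [[-9,0,0,0,1],[-9,-26,0,0,1],[-9,-52,0,0,1],[-9,-52,0,0,1],[-4,-52,0,0,1],[-1,-52,0,0,1],[1,-52,0,0,1],[1,-52,0,0,1]]}}

```text
time: 18.38
tool_pos: [0.5003, 0.0627, 0.1852]
tool_rot: [0.082, 0.703, 0.083, -0.702]
contact_force: [-2.6, 1.7, 8.6]
gripper_width: 0.217
```

>>> {"method": "play_rows", "body": {"plan": [[-9,0,0,0,1],[-9,13,13,0,1],[-9,26,26,0,1],[-9,26,26,0,1],[-4,26,26,0,1],[-1,26,26,0,1],[1,26,26,0,1],[1,26,26,0,1]]}}

```text
time: 19.38
tool_pos: [0.4812, 0.0315, 0.1851]
tool_rot: [0.083, 0.703, 0.083, -0.702]
contact_force: [-4.7, -0.7, 13.0]
gripper_width: 0.216
```

>>> {"method": "play_rows", "body": {"plan": [[-9,0,0,0,1],[-9,0,-26,0,1],[-9,0,-52,0,1],[-9,0,-52,0,1],[-4,0,-52,0,1],[-1,0,-52,0,1],[0.5,0,-52,0,1],[0.5,0,-52,0,1]]}}

```text
time: 20.38
tool_pos: [0.5313, 0.0437, 0.1851]
tool_rot: [0.083, 0.703, 0.083, -0.701]
contact_force: [-3.6, 1.7, 13.4]
gripper_width: 0.214
```

```bash
python3 - <<'E'
from h import *
go((.5057,.0368,.185)); f=ring(); save(f,"press2",(190,80,310,220),4)
E
```

```text
dx,dy,dz mm [2.00e-02 7.30e-01 2.65e+01] t 20.38 w 0.214 F [-3.6  1.7 13.4]
top 163 top z 0.1008 tilt deg x,y [-0.46 -0.3 ]
scene 196 top z 0.102 tilt deg x,y [-0.67  0.16]
```

All four points now stop at the same height, z = 0.185 m, and the force is rising, so the cup looks home. Next I firm up each side and check that it doesn't move.

>>> {"method": "play_rows", "body": {"plan": [[1,0,0,0,1],[1,0,0,0,1]]}}

```text
time: 20.72
tool_pos: [0.5315, 0.0437, 0.1851]
tool_rot: [0.083, 0.704, 0.083, -0.701]
contact_force: [-5.5, 0.9, 16.0]
gripper_width: 0.212
```

>>> {"method": "play_rows", "body": {"plan": [[-8,0,0,0,1],[-8,13,13,0,1],[-8,26,26,0,1],[-8,26,26,0,1],[-4,26,26,0,1],[-2,26,26,0,1],[0,26,26,0,1],[0,26,26,0,1]]}}

```text
time: 21.72
tool_pos: [0.513, 0.012, 0.1851]
tool_rot: [0.084, 0.703, 0.083, -0.701]
contact_force: [-6.8, -0.7, 19.1]
gripper_width: 0.216
```

>>> {"method": "play_rows", "body": {"plan": [[-8,0,0,0,1],[-8,-26,0,0,1],[-8,-52,0,0,1],[-8,-52,0,0,1],[-4,-52,0,0,1],[-2,-52,0,0,1],[0,-52,0,0,1],[0,-52,0,0,1]]}}

```text
time: 22.72
tool_pos: [0.5011, 0.0626, 0.185]
tool_rot: [0.082, 0.703, 0.083, -0.701]
contact_force: [-5.6, 1.8, 18.1]
gripper_width: 0.219
```

>>> {"method": "play_rows", "body": {"plan": [[-8,0,0,0,1],[-8,13,13,0,1],[-8,26,26,0,1],[-8,26,26,0,1],[-4,26,26,0,1],[-2,26,26,0,1],[0,26,26,0,1],[0,26,26,0,1]]}}

```text
time: 23.72
tool_pos: [0.4817, 0.0313, 0.185]
tool_rot: [0.084, 0.703, 0.083, -0.701]
contact_force: [-5.5, -1.2, 18.3]
gripper_width: 0.216
```

```bash
python3 - <<'E'
from h import *
go((.5057,.0368,.185)); ring()
E
```

```text
dx,dy,dz mm [  0.11   0.29 -24.63] t 23.73 w 0.216 F [-5.5 -1.2 18.3]
top 0
scene 228 top z 0.1021 tilt deg x,y [-0.39  0.09]
```

>>> {"method": "play_rows", "body": {"plan": [[0.7,0,0,0,1],[1.4,0,0,0,1],[1.4,0,0,0,1]]}}

```text
time: 24.2
tool_pos: [0.482, 0.0314, 0.185]
tool_rot: [0.084, 0.704, 0.083, -0.701]
contact_force: [-7.3, 0.3, 23.0]
gripper_width: 0.217
```

>>> {"method": "play_rows", "body": {"plan": [[0,0,0,0,1],[0,0,0,0,1]]}}

```text
time: 24.45
tool_pos: [0.482, 0.0314, 0.185]
tool_rot: [0.084, 0.704, 0.083, -0.701]
contact_force: [-7.7, -0.2, 22.9]
gripper_width: 0.219
```

>>> {"method": "play_rows", "body": {"plan": [[0.3,0,0,0,1],[0.3,0,0,0,1],[0.3,0,0,0,1],[0.3,0,0,0,1],[0.3,0,0,0,1],[0.3,0,0,0,1],[0.3,0,0,0,1]]}}

```text
time: 25.32
tool_pos: [0.4831, 0.0315, 0.1848]
tool_rot: [0.084, 0.705, 0.083, -0.7]
contact_force: [-4.2, 0.9, 20.4]
gripper_width: 0.222
```

>>> {"method": "play_rows", "body": {"plan": [[-3,0,0,0,1],[-25,0,0,0,1],[-65,0,0,0,1],[-70,0,0,0,1],[-70,0,0,0,1]]}}

```text
time: 25.95
tool_pos: [0.4802, 0.0316, 0.248]
tool_rot: [-0.083, -0.702, -0.083, 0.702]
contact_force: [0.0, -0.2, -0.7]
gripper_width: 0.222
```

```bash
python3 - <<'E'
from h import *
go((.5425,-.2545,.25)); ring(); f=drift(); save(f,"after",(190,60,310,210),4)
E
```

```text
dx,dy,dz mm [ -2.02 292.74   6.09] t 25.95 w 0.222 F [ 0.  -0.2 -0.7]
top 0
scene 240 top z 0.102 tilt deg x,y [-0.32 -0.07]
scene dz -0.078 23 side [-0.35 -0.94] 4.3 width 11.9 near -3.8 [-0.94  0.35]
scene dz -0.062 34 side [-0.35 -0.94] 3.8 width 11.9 near -4.9 [-0.94  0.35]
scene dz -0.048 39 side [-0.35 -0.94] 4.3 width 18.4 near -8.5 [-0.94  0.35]
scene dz -0.033 52 side [-0.35 -0.94] 3.8 width 18.7 near -9.3 [-0.94  0.35]
scene dz -0.018 40 side [-0.35 -0.94] 3.4 width 18.2 near -8.4 [-0.94  0.35]
scene zmin rel [-0.08   -0.0795 -0.078 ]
```

View pics/after.png

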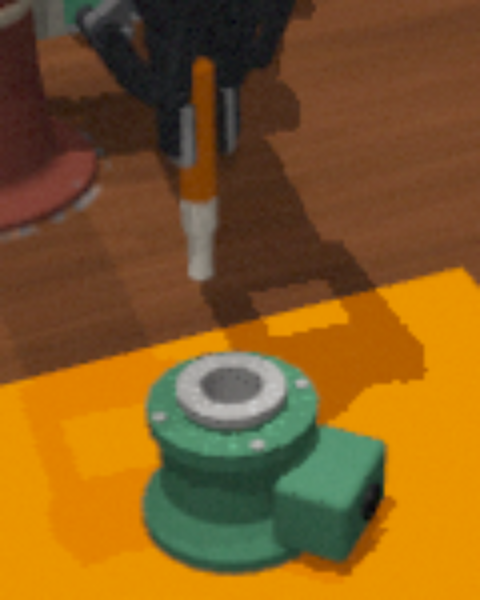

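The final push slipped: the force fell from 23 to 20 N as the foot crept sideways, so it was not steady. I repeat it a little nearer the centre, offsetting the arm's sideways give.

>>> {"method": "play_rows", "body": {"plan": [[20,0,-3,0,1],[45,0,-3,0,1],[57,0,-3,0,1],[60,0,-3,0,1],[62,0,-2.7,0,1],[64,0,-2.3,0,1],[66,0,-1.9,0,1],[66,0,-1.9,0,1]]}}

```text
time: 27.15
tool_pos: [0.4832, 0.0319, 0.185]
tool_rot: [0.083, 0.703, 0.083, -0.701]
contact_force: [-1.5, 1.4, 6.0]
gripper_width: 0.217
```

>>> {"method": "play_rows", "body": {"plan": [[1,0,0.4,0,1],[2,0,0.8,0,1],[2,0,0.8,0,1]]}}

```text
time: 27.52
tool_pos: [0.4833, 0.0319, 0.185]
tool_rot: [0.083, 0.704, 0.083, -0.7]
contact_force: [-2.9, 1.5, 11.7]
gripper_width: 0.219
```

>>> {"method": "play_rows", "body": {"plan": [[1,0,0.5,0,1],[2,0,1,0,1],[3,0,1.6,0,1],[3,0,1.6,0,1]]}}

```text
time: 28.02
tool_pos: [0.4832, 0.0317, 0.1848]
tool_rot: [0.083, 0.706, 0.083, -0.699]
contact_force: [-3.4, 2.7, 20.2]
gripper_width: 0.222
```

>>> {"method": "play_rows", "body": {"plan": [[0.6,0,0.3,0,1],[0.6,0,0.3,0,1]]}}

```text
time: 28.28
tool_pos: [0.4832, 0.0317, 0.1848]
tool_rot: [0.083, 0.706, 0.083, -0.698]
contact_force: [-3.9, 3.3, 21.8]
gripper_width: 0.216
```

>>> {"method": "play_rows", "body": {"plan": [[0.5,0,0.2,0,1],[0.9,0,0.4,0,1],[0.9,0,0.4,0,1]]}}

```text
time: 28.65
tool_pos: [0.4833, 0.0317, 0.1847]
tool_rot: [0.083, 0.706, 0.083, -0.698]
contact_force: [-4.4, 3.1, 25.0]
gripper_width: 0.223
```

>>> {"method": "play_rows", "body": {"plan": [[0,0,0,0,1],[0,0,0,0,1],[0,0,0,0,1]]}}

```text
time: 29.02
tool_pos: [0.4833, 0.0316, 0.1847]
tool_rot: [0.083, 0.706, 0.083, -0.698]
contact_force: [-3.8, 2.9, 24.7]
gripper_width: 0.219
```

>>> {"method": "play_rows", "body": {"plan": [[0,0,0,0,1],[0,0,0,0,1],[0,0,0,0,1]]}}

```text
time: 29.4
tool_pos: [0.4833, 0.0317, 0.1847]
tool_rot: [0.083, 0.706, 0.083, -0.698]
contact_force: [-3.3, 2.6, 24.2]
gripper_width: 0.216
```

The push held steady at 24.2–25.0 N for over 0.75 s with no movement. Now I lift and check the cup and drift.

>>> {"method": "play_rows", "body": {"plan": [[-5,0,-2,0,1],[-30,0,-2,0,1],[-75,0,-2,0,1],[-80,0,-2,0,1],[-80,0,-2,0,1]]}}

```text
time: 30.02
tool_pos: [0.4811, 0.0316, 0.2561]
tool_rot: [0.083, 0.702, 0.083, -0.702]
contact_force: [-0.3, 0.3, -1.2]
gripper_width: 0.218
```

```bash
python3 - <<'E'
from h import *
go((.5425,-.2545,.25)); ring(); f=drift()
E
```

```text
dx,dy,dz mm [  6.2  292.53   6.88] t 30.02 w 0.218 F [-0.3  0.3 -1.2]
top 0
scene 232 top z 0.1021 tilt deg x,y [-0.61  0.08]
scene dz -0.078 25 side [-0.35 -0.94] 4.4 width 12.0 near -6.6 [-0.94  0.35]
scene dz -0.062 34 side [-0.35 -0.94] 3.8 width 11.9 near -4.5 [-0.94  0.35]
scene dz -0.048 39 side [-0.35 -0.94] 4.3 width 18.3 near -8.4 [-0.94  0.35]
scene dz -0.033 48 side [-0.35 -0.94] 4.0 width 18.3 near -9.1 [-0.94  0.35]
scene dz -0.018 45 side [-0.35 -0.94] 3.5 width 18.1 near -10.5 [-0.94  0.35]
scene zmin rel [-0.0801 -0.0799 -0.0775]
```

>>> {"method": "play_rows", "body": {"plan": [[5,20,0,0,1],[5,65,1,0,1],[5,115,2,0,1],[5,165,3,0,1],[5,215,4,0,1],[5,255,6,0,1],[5,285,6.9,0,1],[5,292.5,6.9,0,1]]}}

```text
time: 31.22
tool_pos: [0.5419, -0.2557, 0.2494]
tool_rot: [-0.081, -0.702, -0.083, 0.703]
contact_force: [0.1, 0.2, -1.2]
gripper_width: 0.219
```

>>> {"method": "play_rows", "body": {"plan": [[40,0,0,0,1],[51,0,0,0,1],[51,0,0,0,1],[51,0,0,0,1]]}}

```text
time: 31.72
tool_pos: [0.5431, -0.2544, 0.2017]
tool_rot: [0.084, 0.703, 0.083, -0.702]
contact_force: [-0.9, -0.6, -0.5]
gripper_width: 0.219
```

```bash
python3 - <<'E'
from h import *
go((.5425,-.2545,.199)); f=drift(); save(f,"overblock",(90,100,200,240),4)
E
```

```text
dx,dy,dz mm [ 2.67 -0.02  0.58] t 31.73 w 0.219 F [-0.9 -0.6 -0.5]
top zmin rel [-0.0152 -0.0152 -0.0152]
scene dz -0.078 28 side [ 0.04 -1.  ] 2.7 width 14.4 near -4.2 [-1.   -0.04]
scene dz -0.062 42 side [ 0.04 -1.  ] 2.8 width 14.3 near -5.0 [-1.   -0.04]
scene dz -0.048 37 side [ 0.04 -1.  ] 1.7 width 17.7 near -6.5 [-1.   -0.04]
scene dz -0.033 56 side [ 0.04 -1.  ] 2.2 width 18.3 near -7.2 [-1.   -0.04]
scene dz -0.018 51 side [ 0.04 -1.  ] 2.1 width 18.6 near -7.7 [-1.   -0.04]
scene zmin rel [-0.0804 -0.0788 -0.0767]
```

View pics/overblock.png

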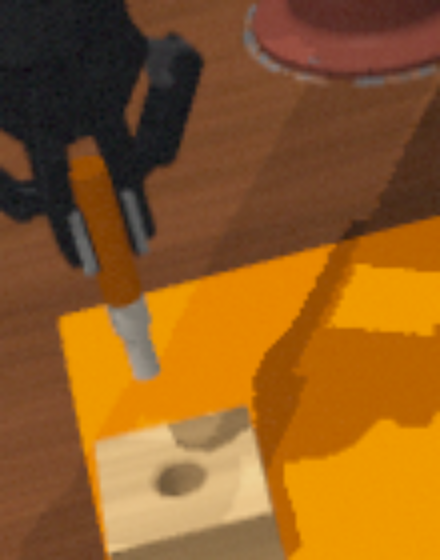

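>>> {"method": "play_rows", "body": {"plan": [[0,-1,-0.5,0,1],[40,-1,-0.5,0,1],[80,-1,-0.5,0,1],[100,-1,-0.5,0,1],[104,-1,-0.5,0,1],[106,-1,-0.5,0,1],[106,-1,-0.5,0,1]]}}

```text
time: 32.7
tool_pos: [0.5437, -0.254, 0.0959]
tool_rot: [0.083, 0.703, 0.082, -0.701]
contact_force: [0.5, 0.3, -0.7]
gripper_width: 0.224
```

>>> {"method": "play_rows", "body": {"plan": [[1,0,0,0,1],[2,0,0,0,1],[2,0,0,0,1]]}}

```text
time: 33.08
tool_pos: [0.5429, -0.2535, 0.0925]
tool_rot: [0.083, 0.702, 0.083, -0.702]
contact_force: [-0.4, -0.2, -0.8]
gripper_width: 0.215
```

>>> {"method": "play_rows", "body": {"plan": [[1,0,0,0,1],[1,0,0,0,1]]}}

```text
time: 33.33
tool_pos: [0.5432, -0.2535, 0.0924]
tool_rot: [0.083, 0.703, 0.083, -0.702]
contact_force: [-1.0, 1.5, 5.4]
gripper_width: 0.217
```

>>> {"method": "play_rows", "body": {"plan": [[1,0,0,0,1],[1,0,0,0,1]]}}

```text
time: 33.58
tool_pos: [0.5434, -0.2536, 0.0923]
tool_rot: [0.083, 0.703, 0.083, -0.702]
contact_force: [-1.8, 2.9, 8.4]
gripper_width: 0.217
```

>>> {"method": "play_rows", "body": {"plan": [[-1.5,0,0,0,1],[-1.5,0,0,0,0.5],[-1.5,0,0,0,0.4],[-1.5,0,0,0,0.2],[-1.5,0,0,0,-0.3],[-1.5,0,0,0,-1],[-1.5,0,0,0,-1],[-1.5,0,0,0,-1]]}}

```text
time: 34.58
tool_pos: [0.5427, -0.2533, 0.0916]
tool_rot: [0.083, 0.702, 0.083, -0.702]
contact_force: [-0.2, -0.2, -0.1]
gripper_width: 1.0
```

```bash
python3 - <<'E'
from h import *
go((.5425,-.2545,.22)); f=manip.grab_frame("scene"); save(f,"rel",(90,120,220,260),4)
E
```

```text
dx,dy,dz mm [-128.39    1.09    0.42] t 34.58 w 1.0 F [-0.2 -0.2 -0.1]
```

View pics/rel.png

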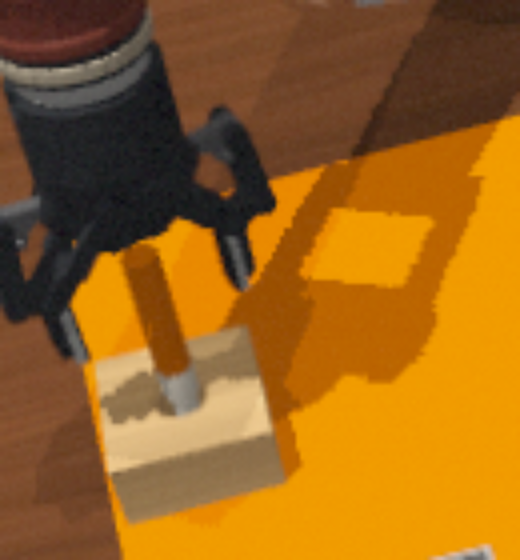

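The gripper is open and the drift stands in the hole at (180,400). I retract straight up, then back, and check everything.

>>> {"method": "play_rows", "body": {"plan": [[-30,0,0,0,-1],[-80,0,0,0,-1],[-130,0,0,0,-1],[-140,30,40,0,-1],[-140,60,90,0,-1],[-140,80,130,0,-1],[-140,80,130,0,-1],[-140,80,130,0,-1]]}}

```text
time: 35.62
tool_pos: [0.435, -0.3612, 0.2316]
tool_rot: [0.083, 0.702, 0.083, -0.702]
contact_force: [0.6, 0.3, 0.2]
gripper_width: 0.999
```

```bash
python3 - <<'E'
from h import *
go((.5425,-.2545,.22)); ring(.0195,.0335)
for n in ("top","scene"):
    f=manip.grab_frame(n);P=cloud(f)
    save(f,"fin_"+n,None,1.5)
    X,Y,Z=P[...,0],P[...,1],P[...,2]
    for lo,hi in((.068,.09),(.12,.14),(.14,.15)):
        q=P[(abs(X-.54)<.04)&(abs(Y+.256)<.04)&(Z>lo)&(Z<hi)]
        if len(q): print(n,lo,len(q),q.min(0).round(4),q.max(0).round(4))
    d=np.linalg.norm(P-np.load(n+"0.npz")["P"],axis=-1)
    for nm,x,y,r in(("tin",.51,.279,.05),("tray",.7,-.19,.08),("screw",.73,.05,.07)):
        m=(abs(X-x)<r)&(abs(Y-y)<r)&(Z>.004);print(nm,m.sum(),"moved px",(d[m]>.008).sum())
E
```

```text
dx,dy,dz mm [  11.7   -78.83 -129.35] t 35.62 w 0.999 F [0.6 0.3 0.2]
top 463 top z 0.101 tilt deg x,y [0.57 0.17]
scene 251 top z 0.1019 tilt deg x,y [-0.09 -0.09]
top 0.068 27 [ 0.5297 -0.2531  0.068 ] [ 0.5475 -0.2426  0.0894]
top 0.12 28 [ 0.5309 -0.2514  0.1203] [ 0.5485 -0.2441  0.1397]
top 0.14 75 [ 0.5306 -0.2637  0.14  ] [ 0.5496 -0.2443  0.1459]
tin 871 moved px 0
tray 413 moved px 1
screw 229 moved px 0
scene 0.068 78 [ 0.5394 -0.2657  0.0681] [ 0.5506 -0.2454  0.0898]
scene 0.12 74 [ 0.538  -0.2658  0.1201] [ 0.5498 -0.2455  0.1397]
scene 0.14 65 [ 0.5289 -0.265   0.14  ] [ 0.5494 -0.2458  0.1466]
tin 831 moved px 4
tray 986 moved px 0
screw 269 moved px 0
```

View pics/fin_scene.png

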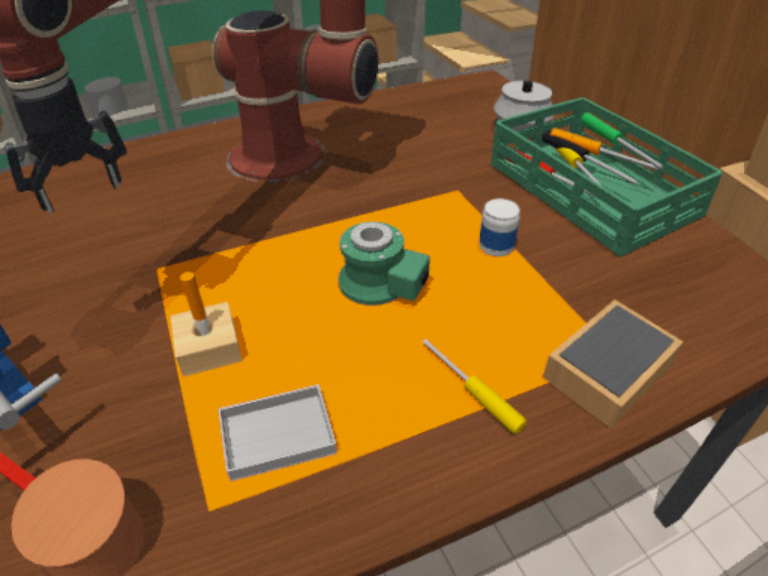

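The cup sits square in the housing at (372,238), the drift stands upright in its block at (200,305), and the bystanders are unmoved.

```bash
python3 -c "
from plant import manip
print(manip.job_done())"
```

```text
the job is handed in; nothing more can be done
None
```

I pressed the cup home with the drift, stood the drift back in its block, let go, backed the arm clear and handed the job in at about 36 s. `job_done()` gave no verdict.

- **Pressing:** I used four points around the rim in small steps. The largest tip the cameras measured was about 1.7°, taken after each round of presses rather than during them. The cup went down about 12 mm, leaving the flange roughly 5.5 mm above the housing.
- **Seating:** All four points stopped at the same height (TCP z = 0.185 m). Pressing each of them at 16–19 N moved nothing.
- **Final push:** My first try slipped; the force fell from 23 to 20 N as the foot crept sideways about 1 mm. I repeated it nearer the centre, and it held at 24.2–25.0 N for about 0.75 s. No reading at the cup passed about 26 N. Forces are only read at the end of each move, so brief peaks between readings went unseen.
- **Last checks:** The cup's tilt read 0.1° in one camera and 0.6° in the other, which is within their noise. The drift's axis is vertical to within about 1 mm over its height. The tin, tray and screwdriver have not moved.

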